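# Clear the tile chips and hold the pull-out mirror extended

### The job

Tile chips have fallen on the board of the pull-out mirror: wipe all three off the board with the scraper block, without touching them with the fingers, and stand the block back on the shelf, off the board. Then grip the mirror's head so that its side button is pressed in, pull it out past the first stop to the second stop at the end of its travel, and finish while still holding it there, because it springs back if let go. Leave the comb rack, the perfume bottle and the ring bowl where they are.

Things in the scene. Friction and masses are not known exactly. Their poses are not given: they have to be found in the camera images.
- mirror_base: fixed pull-out mirror unit; bare wood board 120 (x) by 300 (y) by 12 mm thick, origin at the centre of its underside, on the shelf, z up. The telescope runs along +y: an aluminium housing (64 wide, top 64 mm above the shelf) at y = -150 to -80 mm, then the head, then bare board from y = 20 to 150 mm where the chips lie (middles at y = 48 to 112, x = -35 to 30 mm).
- head_grip (a point): point to grip, across x with one finger on the button: on the centre line of the white head block, level with the button, 42 mm above the shelf, axes as the unit's. Block 40 wide (x), 70 long (y), 20 to 64 mm above the shelf; this point is 12 mm past its middle towards the mirror, a round disc 72 mm across, 38 mm further along +y, top 84 mm above the shelf.
- button_face (a point): centre of the outer face of the round steel release button, 14 mm across, which stands 4.5 mm proud of the head block's +x side and moves towards -x. It latches the head home: while it is out, the head cannot be pulled.
- mirror_head (a joint): how far the head is pulled out along the unit's +y, m: 0 home, a click stop with a bump at about 0.052 (first stop), 0.1 the fixed end of travel (second stop). A spring pulls it back with 3 to 5 N; passing the first stop takes about 6 N more. Let go when pulled out, it springs most of the way back.
- release_button (a joint): how far the button is pressed in, m: 0 out, 0.0045 flush; 5 N presses it fully; the latch frees at about 0.0025; press it fully.
- scraper: loose scraper block of wood with a rubber foot, 24 thick (its x), 110 long (its y), 62 mm high, about 0.13 kg, standing on the shelf to the left of the unit; origin at the centre of its underside, z up. Grip across its thickness, near the top, so that the fingers stay clear of the chips while wiping.
- scraper_center (a point): middle of the scraper block, 31 mm above its underside
- chip_a: loose tile chip, about 24 x 18 mm and 11 mm thick, 12 g, flat on the board; origin at its middle (17.5 mm above the shelf when on the board, 5.5 mm when on the shelf)
- chip_b: tile chip like chip_a
- chip_c: tile chip like chip_a
- comb_rack: bystander: slotted bamboo rack with three combs and an upright hair clip, 90 x 142 mm, 115 mm high, to the right of the unit; origin at the centre of its underside
- perfume: bystander: glass perfume bottle with closed stopper, 40 x 50 mm, 90 mm high, beyond the unit on the right; origin at the centre of its underside
- ring_bowl: bystander: white ceramic ring bowl, 90 mm across, 32 mm high, beyond the unit on the left; origin at the centre of its underside

How it is judged:
By the outcome, as a careful person would: the job done as asked, in the order asked, and still so for the second after the job is handed in, while the arm keeps its last pose, push and grip.
It also fails if it takes over 67 s, if anything falls off the work surface, if the arm or the gripper's body presses on something with over 40 N, if the wrist force passes 120 N, or if a joint passes its speed limit or range.

### The arm

A 6-joint arm with a two-finger parallel gripper is mounted at the origin on the work surface. World frame = base frame: x ahead of the robot, y to its left, z up, the work surface at z = 0. Lengths are in m, angles in rad, forces in N, time in s.
With the tool pointing down it reaches from about 0.35 to 0.975 m from the base axis. Payload 4.9 kg.
Tool frame: the origin (TCP) lies at the very end of the fingers, on their centre line; the grasp point (between the pads) lies 19 mm behind it; x points along the fingers, y is the direction in which the jaws open and shut, and the axes are right-handed (so a half turn about x gives the same grasp; the last joint's range is limited). The gripper opens to 85 mm and grips with 20 to 120 N. Pads are 22 mm wide; open, the fingers measure 114 mm over their backs; the gripper's body (76 mm by 85 mm) begins 54 mm behind the grasp point. The pads swing forward as they close: fully open they stand 13 mm farther back than shut.
Start: joints at [1.068, 0.053, 1.613, -0, 1.476, -0.119], TCP at [0.234, 0.58, 0.195] pointing down, gripper open.
Joint ranges: [-3.01, 3.01], [-1.01, 2.22], [0.06, 2.58], [-1.02, 4.17], [0.09, 2.62], [-3.14, 3.14]. Speed limits (rad/s): [2.57, 2.57, 3.14, 3.14, 3.14, 3.14].

### API

Orientations are given as a rotation vector (axis times angle).
In Python, from station import ctrl, get_image, calibration, finish_job, search_frame, cut_out, mark_of gives the robot as it stands. The module is installed in compiled form; this text tells all that it offers.
- The arm moves only by the tool arm_command, never from a script. Its argument "plan" is a list that holds one entry, the list of rows, each a list of 7 numbers: the shift along the tool's x, y, z in m, then the turn, a rotation vector about the tool's x, y, z in degrees, then the finger opening in m, from 0 to 0.0854. A call has 1 to 20 rows; each row shifts and turns the pose as measured when the row begins, along the tool's axes as they then stand; what a row does not reach is not made up. A row lasts 1/12 s, in which the tool goes at most 41.7 mm and 7.16 degrees, less where a joint would pass 70% of its speed; a pose out of reach is approached as far as the arm can. A call with a gripper value outside its range is refused whole. The fingers move at their own pace and stop on an object; "squeeze" is the grip in N (left out, the last holds). Time passes only in rows, so rows that do not move let the fingers close. It gives the time, the measured TCP pose, the force and the opening at its end, in the units of the state.
- ctrl.get_obs(): the state, without advancing time (a new reading comes with each control period).
- get_image(name): name is "scene" or "side" or "wrist"; returns the picture (420x560x3 uint8, red, green, blue); there is no depth.
- calibration(name): a dict with "fx", "fy", "cx", "cy" (pixels), "k1" (the pictures are not rectified: a ray, as slopes to the right and down, at radius r is drawn at 1 + k1 r^2 times it, then the intrinsics apply), "cam_to_world" (4x4, takes a point from camera to world coordinates); the wrist camera has in their place "hand_eye" (4x4, takes a point from camera to tool coordinates, whose origin is the TCP and whose axes are the tool frame's). Camera axes: x right, y down, z forward; pixel columns grow to the right and rows downward; lengths in m; the calibration is good to about 2 mm. A picture is of the moment at which its call begins: read the wrist's pose just before it. calibration takes no time and is no camera call.
- finish_job(): hands the job in, once; it reports no verdict.
Trained networks look in the newest picture that a camera, given by its name, has taken for a name from the list of things; names that differ only in an ending like _2 or _b are one class to them, and where a whole thing is asked for, a point or a joint stands for the part that bears it (a point fixed in the world has none). Each returns a list of dicts, best first, with "conf" (0 to 1); they miss things now and then, are a little off and sometimes report something else, mostly with a low value. They report only what shows in the picture. A call takes as long as a camera call.
- search_frame(camera, thing): "at" ([x, y, z] in m, in the coordinates of the camera as it stood for that picture, good to about 4 mm: the middle of the surface that is visible of it).
- cut_out(camera, thing): "mask" (420x560 bool, what is visible of it).
- mark_of(camera, thing): "at" ([x, y, z] in m, in the coordinates of the camera as it stood for that picture, good to about 4 mm: a listed point, or the origin of a listed thing).
The state is a dict: "t": time; "q": joint angles; "dq": joint speeds; "effort": joint torques, N m; "tool_pos": TCP position; "tool_rot": TCP orientation; "contact_force": force on the tool from outside, world axes, zero at the start; "wrist_torque": the same for the moment, N m; "opening": finger opening in m.
Only numpy, scipy, OpenCV 4.12 (cv2) and the standard library are available. Lean on these libraries where they do the work, as an engineer would, in place of code of your own. Each camera call takes 0.05 s, during which the arm holds its last target. There are 200 camera calls.

## Working session

There is one attempt and no reset: what is moved stays moved. The work goes in short steps, Python scripts to look and compute and a tool call to move; the robot and the scene stay as the last step left them, time stands still between calls to the robot, and variables do not carry over. Pictures are saved under pics/ and viewed, about 8 in all and at most 12, crops included, and the job is handed in when it is done.

Besides the shell and the picture viewer there is one more tool, called after ">>>" as name(argument=value, ...) on one line, values as JSON. arm_command: Moves the arm, as the interface text tells. Its arguments: {"type":"object","properties":{"plan":{"type":"array","items":{"type":"array","items":{"type":"array","items":{"type":"number"}}}},"squeeze":{"type":"number"}},"required":["plan"]}

```bash
mkdir -p pics
cat > h.py <<'E'
import numpy as np, cv2
from scipy.spatial.transform import Rotation as R
from station import *
def T(cam,o=None):
    c=calibration(cam)
    if cam!='wrist': return np.array(c['cam_to_world'])
    o=o or ctrl.get_obs(); M=np.eye(4); M[:3,:3]=R.from_rotvec(o['tool_rot']).as_matrix(); M[:3,3]=o['tool_pos']
    return M@np.array(c['hand_eye'])
def snap(cam,name):
    M=T(cam); im=get_image(cam); cv2.imwrite(f'pics/{name}.png',im[:,:,::-1]); return im,M
def marks(cam,M,things,f=mark_of):
    for t in things:
        for d in f(cam,t)[:4]:
            if d['conf']>.25: print(cam,t,round(d['conf'],2),np.round((M@np.r_[d['at'],1])[:3],4))
def proj(cam,M,P):
    c=calibration(cam); p=np.linalg.inv(M)@np.r_[P,1]; s=p[:2]/p[2]; s=s*(1+c['k1']*(s@s))
    return np.array([c['fx']*s[0]+c['cx'],c['fy']*s[1]+c['cy']])
def ray(cam,M,uv,z):
    c=calibration(cam); d=np.array([(uv[0]-c['cx'])/c['fx'],(uv[1]-c['cy'])/c['fy']]); s=d.copy()
    for _ in range(10): s=d/(1+c['k1']*(s@s))
    v=M[:3,:3]@np.r_[s,1]; o=M[:3,3]; return o+v*(z-o[2])/v[2]
def st():
    o=ctrl.get_obs(); print('t',o['t'],'p',np.round(o['tool_pos'],4),'R\n',np.round(R.from_rotvec(o['tool_rot']).as_matrix(),3),'F',np.round(o['contact_force'],1),'op',round(o['opening'],4),'q',np.round(o['q'],3))
E
python3 - <<'E'
from h import *
st()
for c in ['scene','side']:
    im,M=snap(c,c+'0'); print(c,M[:3,3])
    marks(c,M,['mirror_base','head_grip','button_face','scraper','scraper_center','chip_a','comb_rack','perfume','ring_bowl'])
a=np.hstack([cv2.imread('pics/scene0.png'),cv2.imread('pics/side0.png')]);
E
```

```text
t 0.0 p [0.2337 0.5789 0.1936] R
 [[-0.001  0.374  0.927]
 [-0.002  0.927 -0.374]
 [-1.    -0.002 -0.   ]] F [-0.7 -0.5 -0. ] op 0.0852 q [ 1.068  0.053  1.614 -0.     1.476 -0.119]
scene [ 1.5489319  -0.06512629  0.84621808]
scene mirror_base 0.58 [ 0.5489 -0.0372  0.0046]
scene head_grip 0.93 [ 0.5563 -0.066   0.0413]
scene head_grip 0.38 [0.5163 0.0241 0.0179]
scene button_face 0.44 [ 0.578  -0.0699  0.0434]
scene scraper 0.85 [0.51   0.3187 0.0031]
scene scraper_center 0.64 [0.5165 0.3231 0.0339]
scene scraper_center 0.63 [0.6815 0.2834 0.0013]
scene chip_a 0.65 [0.5202 0.0684 0.0224]
scene chip_a 0.58 [0.5646 0.0483 0.0199]
scene chip_a 0.55 [0.5147 0.025  0.0197]
scene comb_rack 0.71 [ 0.5168 -0.3923 -0.0007]
scene perfume 0.87 [ 0.6754 -0.2435  0.0022]
scene perfume 0.43 [ 0.578  -0.0666  0.043 ]
scene ring_bowl 0.71 [ 0.6789  0.2819 -0.0007]
scene ring_bowl 0.53 [0.5118 0.0204 0.0221]
side [0.31398638 0.56717455 0.72741444]
side mirror_base 0.98 [ 0.5521 -0.0341 -0.0016]
side head_grip 0.8 [ 0.5534 -0.0682  0.0385]
side scraper 0.7 [ 0.5133  0.3197 -0.0033]
side scraper_center 0.88 [0.5103 0.3154 0.0309]
side chip_a 0.65 [0.5628 0.0449 0.0158]
side chip_a 0.65 [0.5187 0.0699 0.0198]
side chip_a 0.47 [0.5144 0.0221 0.0156]
side comb_rack 0.56 [ 0.519  -0.3906 -0.0026]
side perfume 0.6 [ 0.6781 -0.2476 -0.0016]
side ring_bowl 0.73 [0.6748 0.2791 0.0023]
```

View pics/scene0.png

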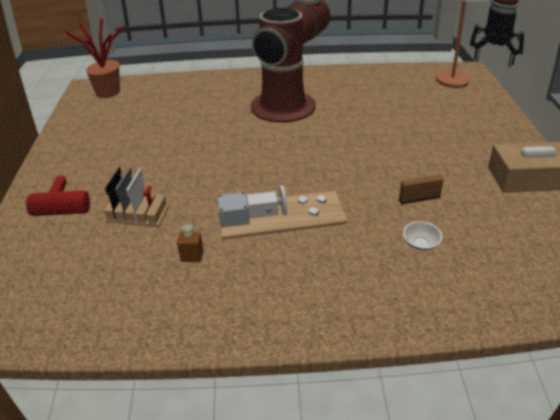

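View pics/side0.png

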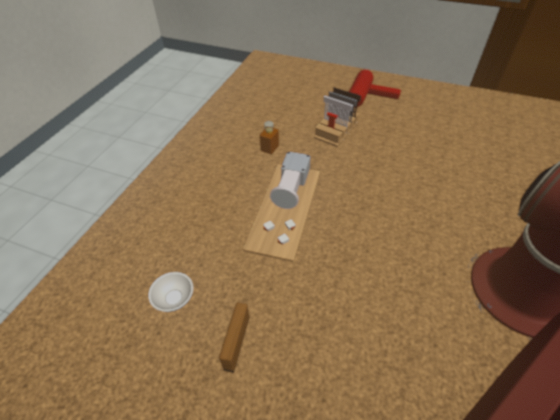

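The scene picture shows the board (220–345, 195–232), the chips at about (302,200), (321,198) and (313,211), the scraper at (421,189), the bowl at (422,236), the perfume at (190,245) and the comb rack at (137,200). The side view agrees. Next I measure the yaws.

Run:
```python
from h import *
for c in ['scene','side']:
    get_image(c); M=T(c)
    for t,z in [('mirror_base',.012),('scraper',.062)]:
        r=cut_out(c,t)
        if not r: continue
        m=r[0]['mask'].astype(np.uint8)
        cs=max(cv2.findContours(m,0,2)[0],key=cv2.contourArea)[:,0]
        P=np.array([ray(c,M,p,z)[:2] for p in cs.astype(float)])
        rc=cv2.minAreaRect((P*1000).astype(np.float32)); print(c,t,round(r[0]['conf'],2),rc, 'bbox px',cs.min(0),cs.max(0))
```

```text
scene mirror_base 0.65 ((534.7191162109375, -37.32037353515625), (177.21336364746094, 300.671630859375), 6.432399749755859) bbox px [217 186] [346 239]
scene scraper 0.81 ((550.6594848632812, 307.6952819824219), (95.48252868652344, 146.2107391357422), 9.060648918151855) bbox px [398 175] [443 205]
side mirror_base 0.92 ((554.0322265625, -58.138580322265625), (121.43132781982422, 363.3896484375), 6.398726463317871) bbox px [243 152] [318 261]
side scraper 0.8 ((506.86993408203125, 328.3395080566406), (33.69892120361328, 125.97123718261719), 9.829916000366211) bbox px [219 302] [248 371]
```

>>> arm_command(plan=[[[0,0,0,6.5,0,0,0.085],[0,0,0,6.5,0,0,0.085],[0,0,0,6.5,0,0,0.085],[0,0,0,6.5,0,0,0.085],[0,0,0,6.5,0,0,0.085],[0,0,0,6.5,0,0,0.085],[0,0,0,6.5,0,0,0.085],[0,0,0,6.5,0,0,0.085],[0,0,0,6.5,0,0,0.085],[0,0.021,0.0275,0,0,0,0.085],[0,0.021,0.0275,0,0,0,0.085],[0,0.021,0.0275,0,0,0,0.085],[0,0.021,0.0275,0,0,0,0.085],[0,0.021,0.0275,0,0,0,0.085],[0,0.021,0.0275,0,0,0,0.085],[0,0.021,0.0275,0,0,0,0.085],[0,0.021,0.0275,0,0,0,0.085],[0,0.021,0.0275,0,0,0,0.085],[0,0.021,0.0275,0,0,0,0.085],[0,0,0,0,0,0,0.085]]])

```text
t: 2.97
tool_pos: [0.483, 0.3215, 0.1954]
tool_rot: [1.123, 1.263, -1.117]
contact_force: [0.5, -0.3, 0.4]
opening: 0.085
```

Run:
```python
from h import *
st()
im,M=snap('wrist','w1'); print(M[:3,3])
marks('wrist',M,['scraper','scraper_center','ring_bowl'])
r=cut_out('wrist','scraper')
m=r[0]['mask'].astype(np.uint8)
cs=max(cv2.findContours(m,0,2)[0],key=cv2.contourArea)[:,0]
P=np.array([ray('wrist',M,p,.062)[:2] for p in cs.astype(float)])
print(cv2.minAreaRect((P*1000).astype(np.float32)))
```

```text
t 2.9667 p [0.483  0.3215 0.1954] R
 [[ 0.003  0.993  0.12 ]
 [ 0.002  0.12  -0.993]
 [-1.     0.003 -0.002]] F [ 0.5 -0.3  0.4] op 0.085 q [ 4.590e-01 -5.600e-02  1.721e+00  1.000e-03  1.473e+00  3.380e-01]
[0.47265389 0.40412612 0.37413701]
wrist scraper 0.61 [0.5157 0.3224 0.002 ]
wrist scraper_center 0.59 [0.5165 0.324  0.0311]
wrist ring_bowl 0.73 [0.677  0.2819 0.0018]Traceback (most recent call last):
  File "<stdin>", line 6, in <module>
IndexError: list index out of range
```

View pics/w1.png

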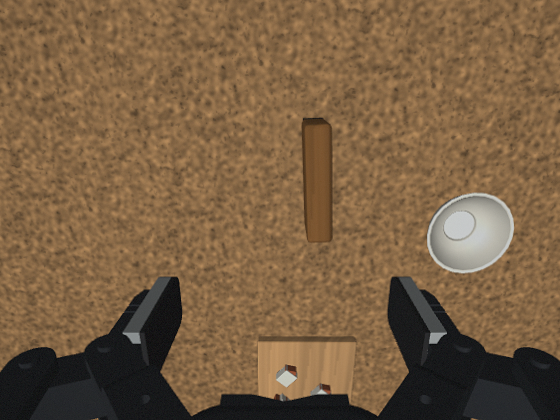

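The wrist view shows the scraper's top face with corners at about (303,125), (331,123), (332,241) and (308,241). The bowl is at (470,232), and two chips are at the bottom edge.

Run:
```python
from h import *
M=T('wrist')
Q=[ray('wrist',M,np.array(p,float),.062)[:2] for p in [(303,125),(331,123),(332,241),(308,241)]]
print(np.round(Q,4)); c=np.mean(Q,0); d=(Q[0]+Q[1]-Q[2]-Q[3])/2; print(c,np.linalg.norm(d),np.linalg.norm(Q[0]-Q[1]),'yaw',np.degrees(np.arctan2(-d[0],d[1])))
o=ctrl.get_obs();Rm=R.from_rotvec(o['tool_rot']).as_matrix(); y=Rm[:,1]; print('tool yaw',np.degrees(np.arctan2(y[1],y[0])),'delta tool',Rm.T@(np.r_[c,.2]-o['tool_pos']))
```

```text
[[0.4879 0.3788]
 [0.511  0.3834]
 [0.5298 0.2774]
 [0.5076 0.2746]]
[0.5090831  0.32856358] 0.10681550051540209 0.023481735387019163 yaw 10.387112987531205
tool yaw 7.285680359109549 delta tool [-0.00469032  0.03042436  0.00170871]
```

>>> arm_command(plan=[[[0,0.0145,0,-1.5,0,0,0.085],[0,0.0145,0,-1.5,0,0,0.085],[0.02,0,0,0,0,0,0.085],[0.025,0,0,0,0,0,0.085],[0.025,0,0,0,0,0,0.085],[0,0,0,0,0,0,0.085]]])

```text
t: 3.72
tool_pos: [0.5042, 0.3404, 0.1266]
tool_rot: [1.072, 1.297, -1.054]
contact_force: [0.2, -1.2, -1.9]
opening: 0.0852
```

Run:
```python
from h import *
st()
im,M=snap('wrist','w2'); 
marks('wrist',M,['scraper','scraper_center','chip_a'])
```

```text
t 3.7167 p [0.5042 0.3404 0.1266] R
 [[ 0.006  0.981  0.196]
 [ 0.009  0.196 -0.981]
 [-1.     0.008 -0.007]] F [ 0.2 -1.2 -1.9] op 0.0852 q [0.469 0.057 1.725 0.005 1.351 0.271]
wrist scraper 0.59 [0.5127 0.318  0.0008]
wrist scraper_center 0.77 [0.5184 0.3255 0.0319]
```

View pics/w2.png

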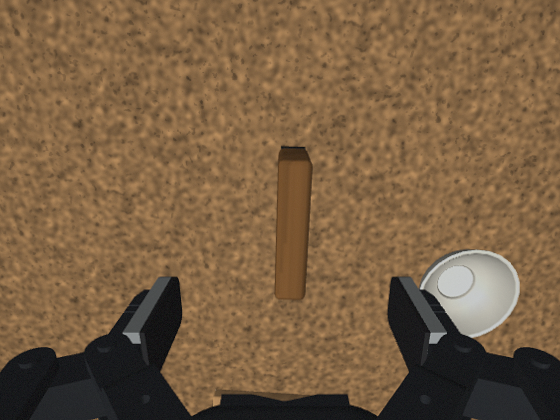

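The scraper's top face now has corners at about (279,160), (311,163), (304,298) and (276,297), midway between the fingers but further along +y in the picture.

```bash
cat >> h.py <<'E'
def corners(Q):
    Q=np.array(Q)[:,:2]; c=np.mean(Q,0); d=(Q[0]+Q[1]-Q[2]-Q[3])/2; print(np.round(c,4),'len',np.linalg.norm(d),'w',np.linalg.norm(Q[0]-Q[1]),'yaw',np.degrees(np.arctan2(-d[0],d[1])))
    return c
def delta(P,yaw=None):
    o=ctrl.get_obs();Rm=R.from_rotvec(o['tool_rot']).as_matrix(); y=Rm[:,1]; ty=np.degrees(np.arctan2(y[1],y[0]))
    print('tool yaw',round(ty,2),'delta',np.round(Rm.T@(np.array(P)-o['tool_pos']),4), 'turn x',None if yaw is None else round(ty-yaw,2))
    if yaw is not None:
        a=np.radians(yaw); Rd=np.array([[0,np.cos(a),np.sin(a)],[0,np.sin(a),-np.cos(a)],[-1,0,0]])
        print('turn rotvec deg',np.round(np.degrees(R.from_matrix(Rm.T@Rd).as_rotvec()),2))
E
python3 - <<'E'
from h import *
M=T('wrist')
c=corners([ray('wrist',M,np.array(p,float),.062) for p in [(279,160),(311,163),(304,298),(276,297)]])
delta(np.r_[.514,c[1],.033],10)
delta(np.r_[c,.033],10)
E
```

```text
[0.5204 0.3218] len 0.10861015600107606 w 0.022451058670959364 yaw 9.638801465638918
tool yaw 11.21 delta [ 0.1012 -0.0008  0.0217] turn x 1.21
turn rotvec deg [ 1.21 -0.61 -1.1 ]
tool yaw 11.21 delta [0.1014 0.0055 0.0229] turn x 1.21
turn rotvec deg [ 1.21 -0.61 -1.1 ]
```

>>> arm_command(plan=[[[0.0,0.001,0.01,0.6,-0.3,-0.5,0.085],[0,0.001,0.01,0.6,-0.3,-0.5,0.085],[0.0,0,0,0,0,0,0.085],[0,0,0,0,0,0,0.085]]])

```text
t: 4.25
tool_pos: [0.518, 0.3223, 0.1413]
tool_rot: [1.087, 1.281, -1.073]
contact_force: [0.5, -0.4, 0.5]
opening: 0.085
```

Run:
```python
from h import *
st(); delta([.517,.322,.033],10)
```

```text
t 4.25 p [0.518  0.3223 0.1413] R
 [[ 0.01   0.985  0.173]
 [ 0.003  0.173 -0.985]
 [-1.     0.01  -0.001]] F [ 0.5 -0.4  0.5] op 0.085 q [ 4.350e-01  4.900e-02  1.708e+00 -1.000e-03  1.375e+00  2.620e-01]
tool yaw 9.94 delta [ 0.1083 -0.0021  0.0002] turn x -0.06
turn rotvec deg [-0.06 -0.07 -0.57]
```

>>> arm_command(plan=[[[0.02,0,0,0,0,-0.3,0.085],[0.02,0,0,0,0,-0.3,0.085],[0.02,0,0,0,0,0,0.085],[0.02,0,0,0,0,0,0.085],[0.015,0,0,0,0,0,0.085],[0.01,0,0,0,0,0,0.085],[0,0,0,0,0,0,0.085],[0,0,0,0,0,0,0.085]]])

```text
t: 4.92
tool_pos: [0.5249, 0.3227, 0.0399]
tool_rot: [1.094, 1.281, -1.073]
contact_force: [0.3, 0.4, 1.2]
opening: 0.0851
```

Run:
```python
from h import *
st(); delta([.517,.322,.033],10)
```

```text
t 4.9167 p [0.5249 0.3227 0.0399] R
 [[ 0.01   0.986  0.168]
 [ 0.007  0.168 -0.986]
 [-1.     0.012 -0.005]] F [0.3 0.4 1.2] op 0.0851 q [0.429 0.164 1.764 0.002 1.201 0.26 ]
tool yaw 9.66 delta [ 0.0068 -0.008  -0.0006] turn x -0.34
turn rotvec deg [-0.34 -0.3  -0.66]
```

>>> arm_command(plan=[[[0.003,-0.004,0,0,0,-0.3,0.085],[0.003,-0.004,0,0,0,-0.3,0.085],[0,0,0,0,0,0,0.085],[0,0,0,0,0,0,0.02],[0,0,0,0,0,0,0.02],[0,0,0,0,0,0,0.015],[0,0,0,0,0,0,0.015],[0,0,0,0,0,0,0.015],[0,0,0,0,0,0,0.015],[0,0,0,0,0,0,0.015],[0,0,0,0,0,0,0.015],[0,0,0,0,0,0,0.015]]], squeeze=60)

```text
t: 5.92
tool_pos: [0.52, 0.323, 0.0397]
tool_rot: [1.094, 1.284, -1.074]
contact_force: [0.2, -0.5, -0.4]
opening: 0.015
```

Run:
```python
from h import *
st(); delta([.517,.322,.033],10)
```

```text
t 5.9167 p [0.52   0.323  0.0397] R
 [[ 0.008  0.986  0.168]
 [ 0.009  0.168 -0.986]
 [-1.     0.009 -0.008]] F [ 0.2 -0.5 -0.4] op 0.015 q [0.432 0.156 1.773 0.006 1.201 0.261]
tool yaw 9.66 delta [ 0.0066 -0.0032  0.0005] turn x -0.34
turn rotvec deg [-0.33 -0.45 -0.54]
```

Run:
```python
from h import *
im,M=snap('wrist','w3'); marks('wrist',M,['scraper_center'])
im2,M2=snap('side','s3'); marks('side',M2,['scraper','scraper_center'])
b=cv2.resize(im2[260:400,160:300],None,fx=3,fy=3)
cv2.imwrite('pics/c3.png',np.hstack([cv2.resize(im,(440,330)),cv2.resize(b,(330,330))])[:,:,::-1])
```

```text
side scraper 0.67 [ 5.127e-01  3.216e-01 -2.000e-04]
side scraper_center 0.62 [0.512  0.3139 0.0309]
```

View pics/c3.png

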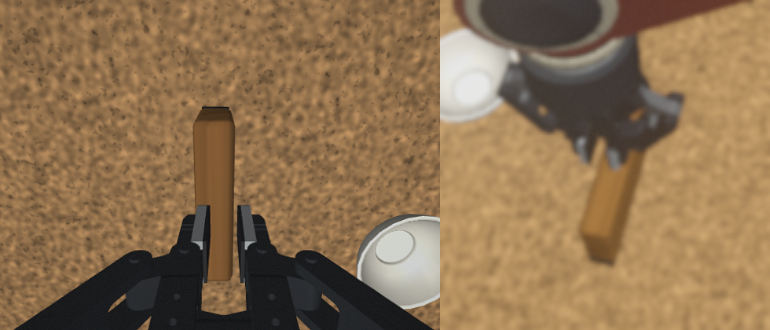

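The wrist crop shows the pads' gap narrower than the block's top, as if the tips were above or beside it. I project the TCP into both views to check.

Run:
```python
from h import *
st(); M=T('wrist'); o=ctrl.get_obs(); p=np.array(o['tool_pos'])
for dz in [0,.02,.04]: print(dz,'wrist',proj('wrist',M,p+[0,0,dz])*[440/560,330/420],'side crop', (proj('side',T('side'),p+[0,0,dz])-[160,260])*330/140)
for y in [-.055,.055]:
  a=np.radians(10); q=np.array([.515,.322,.062])+y*np.array([-np.sin(a),np.cos(a),0]); print('scr',proj('wrist',M,q)*[440/560,330/420],(proj('side',T('side'),q)-[160,260])*330/140)
print(calibration('wrist')['hand_eye'])
```

```text
t 6.1667 p [0.52   0.323  0.0396] R
 [[ 0.008  0.986  0.168]
 [ 0.009  0.168 -0.986]
 [-1.     0.009 -0.008]] F [-0.5 -0.1  0.1] op 0.0149 q [0.432 0.156 1.773 0.006 1.201 0.261]
0 wrist [223.20436679 194.51107674] side crop [166.3394168  175.39632817]
0.02 wrist [223.46031123 208.13137602] side crop [163.46805302 164.32660145]
0.04 wrist [223.77762151 225.01230368] side crop [160.47246788 152.7806632 ]
scr [216.42310461 283.80524259] [188.75973368  99.65891645]
scr [213.69879602 120.1690365 ] [148.11858134 235.55018363]
[[ 7.94585286e-04 -3.19366630e-01  9.47630901e-01 -1.78563518e-01]
 [ 9.99999682e-01  1.96016471e-04 -7.72435675e-04  2.59080931e-04]
 [ 6.09389139e-05  9.47631214e-01  3.19366685e-01 -8.36163740e-02]
 [ 0.00000000e+00  0.00000000e+00  0.00000000e+00  1.00000000e+00]]
```

>>> arm_command(plan=[[[0,-0.003,0,0,0,-0.3,0.085],[0,-0.002,0,0,0,-0.3,0.085],[0,0,0,0,0,0,0.085],[0,0,0,0,0,0,0.085],[0,0,0,0,0,0,0.085],[0,0,0,0,0,0,0.085],[0,0,0,0,0,0,0.085],[0,0,0,0,0,0,0.085],[0,0,0,0,0,0,0.085],[0.01,0,0,0,0,0,0.085],[0.01,0,0,0,0,0,0.085],[0,0,0,0,0,0,0.085]]])

```text
t: 7.17
tool_pos: [0.5148, 0.3224, 0.0183]
tool_rot: [1.089, 1.291, -1.081]
contact_force: [0.0, -0.3, -0.1]
opening: 0.0849
```

Run:
```python
from h import *
st(); delta([.515,.322,.02],10)
```

```text
t 7.1667 p [0.5148 0.3224 0.0183] R
 [[-0.002  0.986  0.168]
 [ 0.008  0.168 -0.986]
 [-1.    -0.001 -0.008]] F [ 0.  -0.3 -0.1] op 0.0849 q [0.433 0.18  1.787 0.009 1.174 0.261]
tool yaw 9.67 delta [-0.0017  0.0001  0.0004] turn x -0.33
turn rotvec deg [-0.34 -0.47  0.06]
```

>>> arm_command(plan=[[[0,0,0,0,0,0,0.01],[0,0,0,0,0,0,0.01],[0,0,0,0,0,0,0.01],[0,0,0,0,0,0,0.01],[0,0,0,0,0,0,0.01],[0,0,0,0,0,0,0.01],[0,0,0,0,0,0,0.01],[0,0,0,0,0,0,0.01],[0,0,0,0,0,0,0.01],[0,0,0,0,0,0,0.01]]], squeeze=60)

```text
t: 8.0
tool_pos: [0.5138, 0.322, 0.0166]
tool_rot: [1.087, 1.293, -1.084]
contact_force: [-0.3, 0.6, -0.9]
opening: 0.022
```

Run:
```python
from h import *
st(); im,M=snap('wrist','w4'); p=np.array(ctrl.get_obs()['tool_pos'])
for dz in [0,.02,.04]: print(dz,proj('wrist',M,p+[0,0,dz]))
```

```text
t 8.0 p [0.5138 0.322  0.0166] R
 [[-0.005  0.986  0.168]
 [ 0.007  0.168 -0.986]
 [-1.    -0.004 -0.007]] F [-0.3  0.6 -0.9] op 0.022 q [0.433 0.182 1.788 0.009 1.174 0.261]
0 [284.04633744 247.56132481]
0.02 [283.83774709 264.90521781]
0.04 [283.57920892 286.39958328]
```

View pics/w4.png

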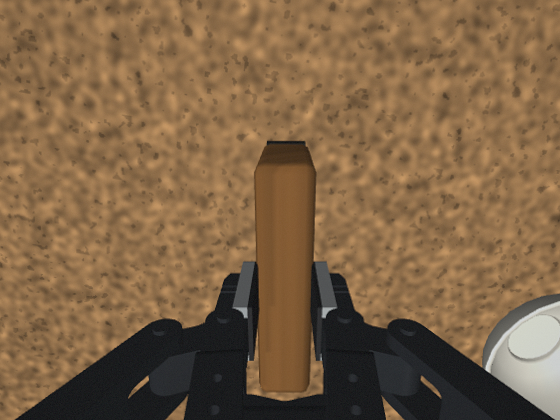

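>>> arm_command(plan=[[[-0.01,0,0,0,0,0,0.01],[-0.02,0,0,0,0,0,0.01],[-0.02,0,0,0,0,0,0.01],[-0.02,0,0,0,0,0,0.01],[-0.02,0,0,0,0,0,0.01],[0,0.007,0.018,0.5,0,0,0.01],[0,0.007,0.018,0.5,0,0,0.01],[0,0.007,0.018,0.5,0,0,0.01],[0,0.007,0.018,0.5,0,0,0.01],[0,0.007,0.018,0.5,0,0,0.01],[0,0.007,0.018,0.5,0,0,0.01],[0,0.007,0.018,0.5,0,0,0.01],[0,0.007,0.01,0,0,0,0.01],[0,0,0,0,0,0,0.01],[0,0,0,0,0,0,0.01]]])

```text
t: 9.3
tool_pos: [0.5926, 0.1903, 0.1207]
tool_rot: [1.137, 1.263, -1.124]
contact_force: [0.5, 0.6, -0.4]
opening: 0.0218
```

Run:
```python
from h import *
st(); im,M=snap('wrist','w5')
marks('wrist',M,['chip_a','mirror_base','head_grip','button_face','scraper'])
for c in ['scene','side']:
    im,M=snap(c,c+'5'); marks(c,M,['scraper','chip_a','mirror_base'])
```

```text
t 9.3 p [0.5926 0.1903 0.1207] R
 [[ 0.002  0.994  0.108]
 [ 0.009  0.108 -0.994]
 [-1.     0.003 -0.009]] F [ 0.5  0.6 -0.4] op 0.0218 q [0.187 0.099 1.691 0.009 1.349 0.077]
wrist chip_a 0.8 [0.5148 0.0721 0.0197]
wrist scraper 0.83 [0.5942 0.1916 0.1038]
wrist scraper 0.26 [0.5153 0.0708 0.0174]
scene chip_a 0.57 [0.5216 0.0713 0.0233]
scene chip_a 0.56 [0.5639 0.0482 0.0218]
scene chip_a 0.47 [0.5175 0.0244 0.0192]
scene mirror_base 0.93 [ 0.5515 -0.037   0.0019]
side scraper 0.92 [0.5893 0.1876 0.1036]
side chip_a 0.66 [0.5635 0.0442 0.0169]
side chip_a 0.56 [0.5164 0.021  0.0165]
side chip_a 0.45 [0.5187 0.0705 0.017 ]
side mirror_base 0.58 [ 0.5499 -0.0353 -0.0034]
```

View pics/w5.png

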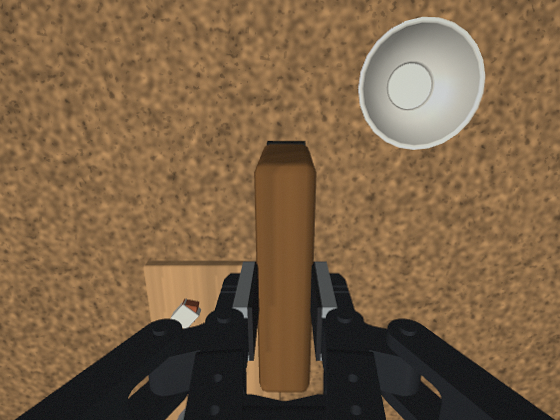

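>>> arm_command(plan=[[[0,-0.0015,0.02,0,0,0,0.01],[0,-0.0015,0.02,0,0,0,0.01],[0,-0.0015,0.02,0,0,0,0.01],[0,-0.0015,0.02,0,0,0,0.01],[0,-0.0015,0.02,0,0,0,0.01],[0,-0.0015,0.02,0,0,0,0.01],[0,-0.001,0.0147,0,0,0,0.01],[0,0,0,0,0,0,0.01],[0,0,0,0,0,0,0.01],[0,0,0,0,0,0,0.01]]])

```text
t: 10.83
tool_pos: [0.5976, 0.0507, 0.1194]
tool_rot: [1.136, 1.264, -1.121]
contact_force: [-0.4, 0.9, -1.7]
opening: 0.022
```

Run:
```python
from h import *
st(); delta([.597,.055,.0305],6.3)
im,M=snap('wrist','w6')
marks('wrist',M,['chip_a','mirror_base','head_grip','button_face','scraper'])
```

```text
t 10.8333 p [0.5976 0.0507 0.1194] R
 [[ 0.003  0.994  0.11 ]
 [ 0.009  0.11  -0.994]
 [-1.     0.004 -0.009]] F [-0.4  0.9 -1.7] op 0.022 q [-0.044  0.048  1.746  0.01   1.345 -0.157]
tool yaw 6.33 delta [ 0.089  -0.0004 -0.0035] turn x 0.03
turn rotvec deg [ 0.03 -0.51 -0.22]
wrist chip_a 0.81 [0.5631 0.0471 0.0222]
wrist chip_a 0.65 [0.5983 0.0493 0.1038]
wrist chip_a 0.63 [0.5118 0.0269 0.0213]
wrist chip_a 0.62 [0.5164 0.071  0.0203]
wrist mirror_base 0.71 [ 0.5535 -0.0313  0.0009]
wrist head_grip 0.65 [0.5128 0.0256 0.0185]
wrist scraper 0.69 [0.5989 0.05   0.1059]
```

>>> arm_command(plan=[[[0.015,0.0015,-0.002,0,-0.2,0,0.01],[0.02,0.0015,-0.0015,0,-0.2,0,0.01],[0.02,0,0,0,0,0,0.01],[0.015,0,0,0,0,0,0.01],[0.008,0,0,0,0,0,0.01],[0,0,0,0,0,0,0.01],[0,0,0,0,0,0,0.01]]])

```text
t: 11.72
tool_pos: [0.6027, 0.0583, 0.0411]
tool_rot: [1.129, 1.256, -1.116]
contact_force: [0.0, -0.1, -0.2]
opening: 0.0222
```

Run:
```python
from h import *
st(); delta([.597,.055,.0305],6.3)
```

```text
t 11.7167 p [0.6027 0.0583 0.0411] R
 [[ 0.009  0.993  0.115]
 [ 0.002  0.115 -0.993]
 [-1.     0.009 -0.001]] F [ 0.  -0.1 -0.2] op 0.0222 q [-0.028  0.142  1.786  0.002  1.205 -0.144]
tool yaw 6.63 delta [ 0.0106 -0.0061  0.0027] turn x 0.33
turn rotvec deg [ 0.33 -0.06 -0.51]
```

>>> arm_command(plan=[[[0.005,0,0.002,0,0,-0.3,0.01],[0.004,0,0,0,0,-0.2,0.01],[0,0,0,0,0,0,0.01],[0,-0.008,0,0,0,0,0.01],[0,-0.01,0,0,0,0,0.01],[0,-0.01,0,0,0,0,0.01],[0,-0.01,0,0,0,0,0.01],[0,0,0,0,0,0,0.01]]])

```text
t: 12.38
tool_pos: [0.5646, 0.0513, 0.0359]
tool_rot: [1.126, 1.258, -1.119]
contact_force: [0.1, 1.0, -1.0]
opening: 0.0219
```

Run:
```python
from h import *
st(); delta([.457,.039,.0305],6.3)
```

```text
t 12.3833 p [0.5646 0.0513 0.0359] R
 [[ 0.006  0.993  0.116]
 [ 0.001  0.116 -0.993]
 [-1.     0.006  0.   ]] F [ 0.1  1.  -1. ] op 0.0219 q [-4.100e-02  6.400e-02  1.881e+00  1.000e-03  1.191e+00 -1.570e-01]
tool yaw 6.64 delta [ 0.0047 -0.1083 -0.0002] turn x 0.34
turn rotvec deg [ 0.34  0.   -0.34]
```

>>> arm_command(plan=[[[0.0045,-0.002,0,0,0,0,0.01],[0.001,-0.01,0,0,0,0,0.01],[0.0005,-0.01,0,0,0,0,0.01],[0.0005,-0.01,0,0,0,0,0.01],[0.0005,-0.01,0,0,0,0,0.01],[0,0,0,0,0,0,0.01]]])

```text
t: 12.88
tool_pos: [0.5222, 0.0458, 0.0314]
tool_rot: [1.131, 1.249, -1.112]
contact_force: [-0.0, 0.6, -0.9]
opening: 0.022
```

Run:
```python
from h import *
st(); delta([.457,.039,.0305],6.3); im,M=snap('scene','s7'); marks('scene',M,['chip_a','scraper']);im,M=snap('side','si7'); marks('side',M,['chip_a','scraper'])
```

```text
t 12.8833 p [0.5222 0.0458 0.0314] R
 [[ 0.016  0.993  0.115]
 [ 0.     0.115 -0.993]
 [-1.     0.016  0.001]] F [-0.   0.6 -0.9] op 0.022 q [-5.500e-02 -3.800e-02  1.992e+00  1.000e-03  1.171e+00 -1.720e-01]
tool yaw 6.63 delta [-0.0001 -0.0656 -0.0007] turn x 0.33
turn rotvec deg [ 0.33  0.08 -0.93]
scene scraper 0.7 [0.5208 0.0428 0.0207]
side chip_a 0.48 [0.501  0.0118 0.0157]
side chip_a 0.45 [0.5037 0.0381 0.0194]
side chip_a 0.43 [0.4959 0.0675 0.017 ]
side scraper 0.92 [0.5231 0.0431 0.0118]
side scraper 0.61 [ 0.5527 -0.0325 -0.0041]
side scraper 0.26 [0.5242 0.0382 0.0448]
```

>>> arm_command(plan=[[[0,-0.008,0,0,0,-0.3,0.01],[0,-0.01,0,0,0,-0.3,0.01],[0,-0.01,0,0,0,0,0.01],[0,-0.01,0,0,0,0,0.01],[0,-0.01,0,0,0,0,0.01],[0,-0.01,0,0,0,0,0.01],[0,-0.005,0,0,0,0,0.01],[0,0,0,0,0,0,0.01]]])

```text
t: 13.85
tool_pos: [0.4526, 0.0383, 0.0281]
tool_rot: [1.122, 1.263, -1.124]
contact_force: [-0.1, 0.3, -0.5]
opening: 0.0219
```

Run:
```python
from h import *
st(); delta([.457,.039,.0305],6.3); im,M=snap('scene','s8'); marks('scene',M,['chip_a','scraper']);im,M=snap('side','si8'); marks('side',M,['chip_a','scraper'])
```

```text
t 13.85 p [0.4526 0.0383 0.0281] R
 [[-0.001  0.993  0.116]
 [-0.     0.116 -0.993]
 [-1.    -0.001  0.   ]] F [-0.1  0.3 -0.5] op 0.0219 q [-0.079 -0.198  2.144 -0.     1.198 -0.195]
tool yaw 6.66 delta [-0.0024  0.0044 -0.0001] turn x 0.36
turn rotvec deg [0.36 0.01 0.08]
scene chip_a 0.51 [0.4641 0.009  0.0065]
scene chip_a 0.42 [0.4687 0.0365 0.0069]
scene scraper 0.88 [0.4513 0.0366 0.0126]
scene scraper 0.4 [ 0.5174 -0.392   0.0015]
side chip_a 0.41 [0.4299 0.0599 0.007 ]
side scraper 0.55 [0.4524 0.0391 0.0106]
```

>>> arm_command(plan=[[[-0.01,0,0,0,0,0,0.01],[-0.02,0,0,0,0,0,0.01],[-0.02,0,0,0,0,0,0.01],[-0.02,0,0,0,0,0,0.01],[-0.01,0,-0.02,0,0,0,0.01],[0,0,-0.03,0,0,0,0.01],[0,0,-0.03,0,0,0,0.01],[0,0,-0.03,0,0,0,0.01],[0,0,-0.03,0,0,0,0.01],[0,0,-0.03,0,0,0,0.01],[0,0,-0.02,0,0,0,0.01],[0,0,0,0,0,0,0.01]]])

```text
t: 15.15
tool_pos: [0.4388, 0.2358, 0.1251]
tool_rot: [1.134, 1.253, -1.118]
contact_force: [-0.7, -0.4, -0.5]
opening: 0.0219
```

Run:
```python
from h import *
st(); delta([.512,.322,.0175],6.3)
I=[]
for c in ['scene','side']:
    im,M=snap(c,c+'9'); marks(c,M,['chip_a','scraper','mirror_base','head_grip','button_face','ring_bowl'])
    u=proj(c,T(c),[.5,.03,.01]).astype(int); I.append(cv2.resize(im[u[1]-60:u[1]+60,u[0]-60:u[0]+60],(390,390),interpolation=cv2.INTER_CUBIC))
cv2.imwrite('pics/c9.png',np.hstack(I)[:,:,::-1])
```

```text
t 15.15 p [0.4388 0.2358 0.1251] R
 [[ 0.011  0.994  0.111]
 [ 0.003  0.111 -0.994]
 [-1.     0.012 -0.002]] F [-0.7 -0.4 -0.5] op 0.0219 q [ 3.440e-01 -2.130e-01  1.982e+00 -1.000e-03  1.361e+00  2.330e-01]
tool yaw 6.36 delta [ 0.1086  0.081  -0.0774] turn x 0.06
turn rotvec deg [ 0.06 -0.1  -0.67]
scene chip_a 0.53 [0.4654 0.0114 0.0065]
scene chip_a 0.53 [0.4667 0.0386 0.0112]
scene chip_a 0.49 [0.4374 0.0557 0.0121]
scene scraper 0.79 [0.4369 0.2333 0.1107]
scene scraper 0.48 [0.4611 0.0106 0.0071]
scene mirror_base 0.97 [ 0.5495 -0.0361  0.0026]
scene head_grip 0.62 [ 0.5576 -0.0629  0.0407]
scene head_grip 0.54 [ 0.5507 -0.035   0.0048]
scene button_face 0.54 [ 0.576  -0.0675  0.0431]
scene ring_bowl 0.96 [0.6822 0.2853 0.0014]
scene ring_bowl 0.46 [0.4663 0.0402 0.0081]
side scraper 0.75 [0.435  0.232  0.1053]
side ring_bowl 0.74 [0.6752 0.2802 0.0015]
```

View pics/c9.png

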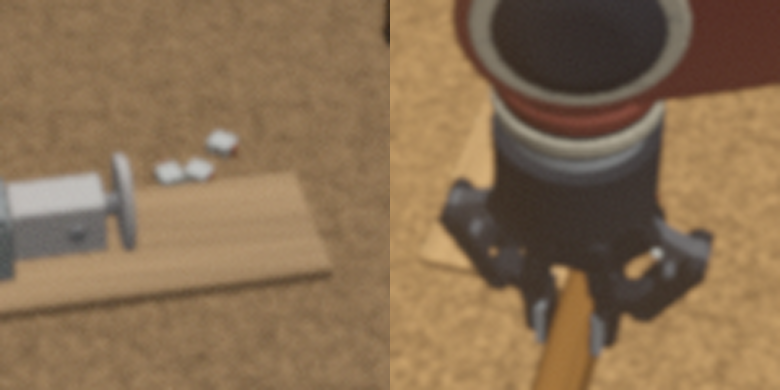

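The scene crop shows the board bare and the three chips on the shelf beyond its far (-x) edge, at crop pixels (170,172), (200,168) and (221,141). The scraper is held aloft in the right crop. Next I put the block back.

>>> arm_command(plan=[[[0,0.016,-0.0155,0,0,-0.3,0.01],[0,0.016,-0.0155,0,0,-0.3,0.01],[0,0.016,-0.0155,0,0,0,0.01],[0,0.016,-0.0155,0,0,0,0.01],[0,0.016,-0.0155,0,0,0,0.01],[0,0,0,0,0,0,0.01],[0.02,0,0,0,0,0,0.01],[0.02,0,0,0,0,0,0.01],[0.02,0,0,0,0,0,0.01],[0.02,0,0,0,0,0,0.01],[0,0,0,0,0,0,0.01],[0,0,0,0,0,0,0.01]]])

```text
t: 16.85
tool_pos: [0.5136, 0.3204, 0.0418]
tool_rot: [1.131, 1.256, -1.13]
contact_force: [0.1, -0.4, -1.1]
opening: 0.0221
```

Run:
```python
from h import *
st(); delta([.512,.322,.0175],6.3)
```

```text
t 16.85 p [0.5136 0.3204 0.0418] R
 [[ 0.001  0.994  0.106]
 [-0.001  0.106 -0.994]
 [-1.     0.001  0.001]] F [ 0.1 -0.4 -1.1] op 0.0221 q [ 4.350e-01  1.460e-01  1.780e+00 -1.000e-03  1.214e+00  3.300e-01]
tool yaw 6.07 delta [ 0.0243 -0.0014 -0.0018] turn x -0.23
turn rotvec deg [-0.23  0.04 -0.05]
```

>>> arm_command(plan=[[[0.01,0,0,0,0,0,0.01],[0.008,0,0,0,0,0,0.01],[0.003,0,0,0,0,0,0.01],[0.002,0,0,0,0,0,0.01],[0,0,0,0,0,0,0.01],[0.001,0,0,0,0,0,0.01],[0,0,0,0,0,0,0.01]]])

```text
t: 17.43
tool_pos: [0.5161, 0.3211, 0.0207]
tool_rot: [1.136, 1.253, -1.125]
contact_force: [-0.5, 0.4, -0.9]
opening: 0.0222
```

Run:
```python
from h import *
st(); delta([.512,.322,.0165],6.3)
```

```text
t 17.4333 p [0.5161 0.3211 0.0207] R
 [[ 0.007  0.994  0.106]
 [ 0.002  0.106 -0.994]
 [-1.     0.007 -0.001]] F [-0.5  0.4 -0.9] op 0.0222 q [ 4.350e-01  1.740e-01  1.788e+00 -1.000e-03  1.172e+00  3.300e-01]
tool yaw 6.06 delta [ 0.0042 -0.004  -0.0013] turn x -0.24
turn rotvec deg [-0.24 -0.07 -0.42]
```

>>> arm_command(plan=[[[0.003,0,0,0,0,-0.2,0.01],[0.002,0,0,0,0,-0.2,0.01],[0.0015,0,0,0,0,0,0.01],[0.001,0,0,0,0,0,0.01],[0.001,0,0,0,0,0,0.01],[0,0,0,0,0,0,0.01]]])

```text
t: 17.93
tool_pos: [0.5182, 0.3219, 0.0167]
tool_rot: [1.133, 1.257, -1.128]
contact_force: [-0.1, -0.5, -1.0]
opening: 0.022
```

Run:
```python
from h import *
st(); delta([.512,.322,.0165],6.3)
```

```text
t 17.9333 p [0.5182 0.3219 0.0167] R
 [[ 0.002  0.994  0.106]
 [ 0.002  0.106 -0.994]
 [-1.     0.002 -0.002]] F [-0.1 -0.5 -1. ] op 0.022 q [4.330e-01 1.870e-01 1.781e+00 1.000e-03 1.171e+00 3.270e-01]
tool yaw 6.07 delta [ 0.0002 -0.0062 -0.0008] turn x -0.23
turn rotvec deg [-0.23 -0.11 -0.12]
```

>>> arm_command(plan=[[[0.0015,0,0,0,0,0,0.01],[0,0,0,0,0,0,0.01],[0,0,0,0,0,0,0.03],[0,0,0,0,0,0,0.04],[0,0,0,0,0,0,0.06],[0,0,0,0,0,0,0.085],[0,0,0,0,0,0,0.085],[0,0,0,0,0,0,0.085],[0,0,0,0,0,0,0.085],[-0.01,0,0,0,0,0,0.085],[-0.02,0,0,0,0,0,0.085],[-0.025,0,0,0,0,0,0.085],[-0.025,0,0,0,0,0,0.085],[-0.025,0,0,0,0,0,0.085],[-0.025,0,0,0,0,0,0.085],[-0.02,0,0,0,0,0,0.085],[0,0,0,0,0,0,0.085]]])

```text
t: 19.35
tool_pos: [0.517, 0.321, 0.1739]
tool_rot: [1.132, 1.258, -1.13]
contact_force: [0.3, 0.9, 0.8]
opening: 0.0853
```

Run:
```python
from h import *
st(); delta([.53,.08,.17],6.3)
im,M=snap('wrist','w10'); marks('wrist',M,['scraper','scraper_center'])
im,M=snap('scene','s10'); marks('scene',M,['scraper','scraper_center'])
```

```text
t 19.35 p [0.517  0.321  0.1739] R
 [[ 0.001  0.994  0.106]
 [ 0.001  0.106 -0.994]
 [-1.     0.001 -0.001]] F [0.3 0.9 0.8] op 0.0853 q [4.330e-01 2.700e-02 1.675e+00 1.000e-03 1.439e+00 3.270e-01]
tool yaw 6.07 delta [ 0.0037 -0.0126  0.2411] turn x -0.23
turn rotvec deg [-0.23 -0.06 -0.06]
wrist scraper 0.67 [0.5189 0.3193 0.0009]
wrist scraper_center 0.79 [0.5221 0.3217 0.034 ]
scene scraper 0.57 [0.5177 0.3193 0.0019]
scene scraper_center 0.57 [0.5253 0.3225 0.034 ]
```

>>> arm_command(plan=[[[0,0,0.02,0,0,0,0.085],[0,0,0.03,0,0,0,0.085],[0,0,0.03,0,0,0,0.085],[0,0,0.03,0,0,0,0.085],[0,0,0.03,0,0,0,0.085],[0,0,0.03,0,0,0,0.085],[0,0,0.03,0,0,0,0.085],[0,0,0.03,0,0,0,0.085],[0,0,0.03,0,0,0,0.085],[0,0,0.03,0,0,0,0.085],[0,0,0.02,0,0,0,0.085],[0,0,0,0,0,0,0.085],[0,0,0,0,0,0,0.085]]])

```text
t: 20.73
tool_pos: [0.5345, -0.003, 0.142]
tool_rot: [1.1, 1.292, -1.166]
contact_force: [0.6, 0.1, 0.0]
opening: 0.0851
```

Run:
```python
from h import *
st()
im,M=snap('wrist','w11'); marks('wrist',M,['head_grip','button_face','mirror_base','chip_a'])
marks('wrist',M,['mirror_head'],search_frame)
im,M=snap('side','s11'); marks('side',M,['head_grip','chip_a','scraper'])
```

```text
t 20.7333 p [ 0.5345 -0.003   0.142 ] R
 [[-0.049  0.993  0.109]
 [-0.008  0.109 -0.994]
 [-0.999 -0.05   0.002]] F [0.6 0.1 0. ] op 0.0851 q [-0.136 -0.087  1.841 -0.014  1.435 -0.244]
wrist head_grip 0.56 [ 0.5539 -0.0626  0.0397]
wrist button_face 0.62 [ 0.5797 -0.0639  0.0397]
wrist mirror_base 0.65 [ 0.5517 -0.0303 -0.0009]
wrist chip_a 0.84 [0.4268 0.0596 0.0037]
wrist chip_a 0.77 [0.4607 0.0131 0.0042]
wrist chip_a 0.75 [0.4657 0.0418 0.0107]
wrist mirror_head 0.62 [ 0.5567 -0.0477  0.0582]
side head_grip 0.69 [ 0.5557 -0.0686  0.0388]
side chip_a 0.62 [0.4657 0.0343 0.0058]
side chip_a 0.57 [0.4657 0.0099 0.0053]
side chip_a 0.57 [0.4267 0.0575 0.0056]
side scraper 0.59 [ 0.5163  0.3199 -0.0029]
```

View pics/w11.png

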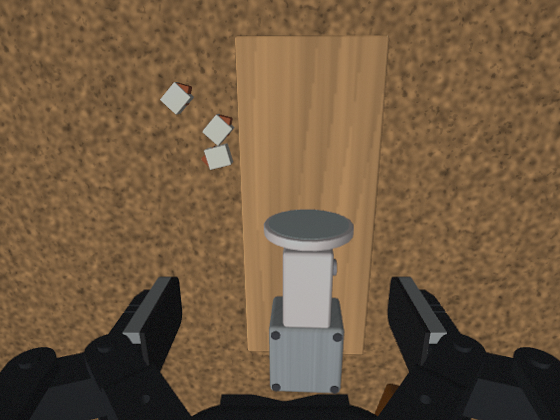

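The wrist view shows a bare board (236–388, 37–352) and three chips flat on the shelf to its left at (175,97), (217,130) and (217,157). The disc is at (309,228), the white head block at (284–331, 250–326), the button at (334,267) and the housing below.

Run:
```python
from h import *
M=T('wrist'); r=lambda u,v,z:np.round(ray('wrist',M,np.array([u,v],float),z)[:2],4)
L,Rr=r(236,37,.012),r(388,37,.012); print('board end',L,Rr,'mid',(L+Rr)/2,np.linalg.norm(Rr-L),np.degrees(np.arctan2(*(Rr-L)[::-1])))
print('board near',r(248,352,.012),r(367,353,.012))
print('head',r(284,326,.064),r(331,326,.064),'front',r(284,252,.064),r(333,252,.064),'button',r(334,267,.042))
```

```text
board end [0.4786 0.11  ] [0.5954 0.1227] mid [0.537   0.11635] 0.11748842496178082 6.205555797852358
board near [ 0.5121 -0.1891] [ 0.6341 -0.1716]
head [ 0.5439 -0.1119] [ 0.5828 -0.1061] front [ 0.5362 -0.0436] [ 0.5738 -0.0384] button [ 0.5802 -0.0626]
```

Run:
```python
from h import *
c=calibration('wrist'); H=np.array(c['hand_eye'])
# tool-frame points (x=-back, y=half gap, z)
for back in [0,.005,.01,.015,.02,.03,.04,.05,.06]:
    print(back,[np.round(proj('wrist',H,[-back,hy,hz])).astype(int).tolist() for hy in (.012,.042) for hz in (-.011,0,.011)])
```

```text
0 [[307, 229], [307, 248], [306, 266], [364, 229], [363, 248], [361, 266]]
0.005 [[308, 232], [307, 252], [307, 270], [366, 232], [364, 252], [363, 270]]
0.01 [[308, 236], [308, 256], [307, 275], [368, 236], [366, 256], [365, 275]]
0.015 [[309, 240], [308, 260], [308, 280], [370, 240], [369, 260], [367, 280]]
0.02 [[309, 244], [309, 265], [308, 285], [373, 244], [371, 265], [369, 285]]
0.03 [[311, 254], [310, 275], [310, 296], [378, 254], [376, 275], [374, 296]]
0.04 [[312, 264], [312, 287], [311, 309], [383, 264], [381, 287], [379, 309]]
0.05 [[314, 276], [314, 300], [313, 323], [390, 276], [387, 300], [385, 323]]
0.06 [[316, 290], [316, 315], [315, 339], [397, 289], [394, 315], [391, 338]]
```

Run:
```python
from h import *
c=calibration('wrist'); H=np.array(c['hand_eye'])
for back in [.06,.073,.085,.095,.108,.12]:
    print(back,[np.round(proj('wrist',H,[-back,hy,hz])).astype(int).tolist() for hy,hz in [(-.038,-.0425),(.038,-.0425),(-.0425,-.038),(.0425,-.038)]])
# pad tip position from side view: w4 moment n/a; now: fingertips in current scene/side masks not offered
st()
im=cv2.imread('pics/w4.png'); print(im[262:268,300:345].mean(2).astype(int)[::5])
P=np.array(ctrl.get_obs()['tool_pos']); Rm=R.from_rotvec(ctrl.get_obs()['tool_rot']).as_matrix()
I=[]
for cam,img in [('side','s11'),('scene',None)]:
    if img is None: snap('scene','sc12'); img='sc12'
    a=cv2.imread(f'pics/{img}.png'); u=proj(cam,T(cam),P+[0,0,.05]).astype(int); h=50
    y0,x0=u[1]-h,u[0]-h; a=cv2.resize(a[y0:y0+2*h,x0:x0+2*h],(400,400),interpolation=cv2.INTER_CUBIC)
    for s in (-.0425,.0425):
        for b in (0,.03,.05):
            q=(proj(cam,T(cam),P+Rm@[-b,s,0])-[x0,y0])*400/(2*h); cv2.circle(a,tuple(q.astype(int)),3,[(0,0,255),(0,255,255),(0,255,0)][int(b>0)+int(b>.04)],-1)
    I.append(a)
cv2.imwrite('pics/c12.png',np.hstack(I))
```

```text
0.06 [[173, 209], [395, 209], [162, 221], [406, 222]]
0.073 [[161, 223], [406, 223], [149, 236], [419, 236]]
0.085 [[148, 239], [420, 239], [134, 253], [434, 253]]
0.095 [[134, 255], [434, 255], [119, 270], [449, 270]]
0.108 [[111, 281], [456, 281], [94, 298], [473, 299]]
0.12 [[83, 313], [484, 313], [64, 333], [503, 333]]
t 21.2333 p [ 0.5355 -0.0019  0.1437] R
 [[-0.046  0.993  0.112]
 [-0.008  0.112 -0.994]
 [-0.999 -0.047  0.003]] F [-0.3 -0.4 -0.3] op 0.0846 q [-0.134 -0.089  1.84  -0.015  1.435 -0.244]
[[ 87  86  85  85  84  81  76  72  71  63  62  58  49  33  36  71  78  77
   75  75  75  75  76  77  76  74  86 115 117 120 123 124 125 122 122 119
  118 119 116 116 119 116 109 100  94]
 [ 87  86  87  85  85  80  77  71  68  66  59  44  20  20  23  52  87  87
   84  85  83  83  84  84  84  85  83  90 107 110 108 102  84  76  73  78
   87  90  94  98 101  94  95 100 103]]
```

View pics/c12.png

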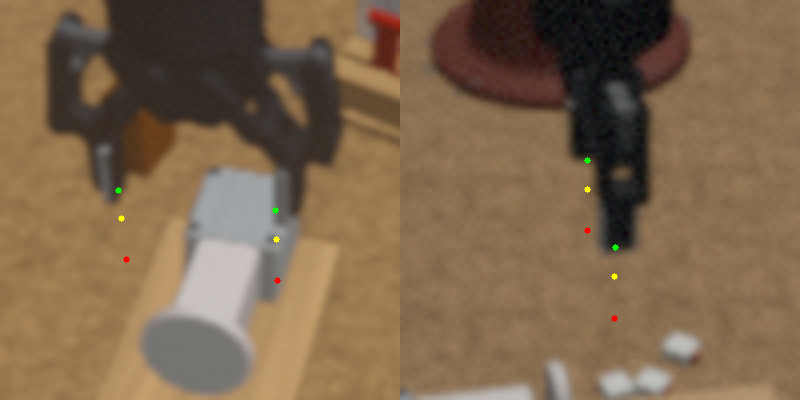

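The crops show the real open fingertips about 50 mm behind the reported TCP (at the green dots), which explains the first missed grasp. So I aim the pads, not the reported TCP, at the head.

Run:
```python
from h import *
delta([.558,-.067,.10],6.6)
```

```text
tool yaw 6.43 delta [0.0432 0.0171 0.067 ] turn x -0.17
turn rotvec deg [-0.16  0.18  2.7 ]
```

>>> arm_command(plan=[[[0,0.006,0.015,0,0,1.0,0.085],[0,0.006,0.017,0,0,1.0,0.085],[0,0.005,0.017,0,0,0.7,0.085],[0,0,0.016,0,0,0,0.085],[0,0,0,0,0,0,0.085],[0,0,0,0,0,0,0.085]]])

```text
t: 21.78
tool_pos: [0.5611, -0.0652, 0.144]
tool_rot: [1.123, 1.257, -1.122]
contact_force: [0.1, 0.7, -0.6]
opening: 0.0852
```

Run:
```python
from h import *
st();delta([.558,-.067,-.008],6.6)
im,M=snap('wrist','w13'); marks('wrist',M,['head_grip','button_face','mirror_base'])
```

```text
t 21.7833 p [ 0.5611 -0.0652  0.144 ] R
 [[ 0.004  0.993  0.116]
 [-0.003  0.116 -0.993]
 [-1.     0.004  0.003]] F [ 0.1  0.7 -0.6] op 0.0852 q [-0.247 -0.057  1.808 -0.002  1.386 -0.362]
tool yaw 6.64 delta [ 0.152  -0.0038  0.001 ] turn x 0.04
turn rotvec deg [ 0.04  0.17 -0.2 ]
wrist head_grip 0.55 [ 0.5521 -0.0645  0.0413]
wrist button_face 0.56 [ 0.5775 -0.0615  0.0404]
wrist mirror_base 0.75 [0.4275 0.0566 0.0057]
wrist mirror_base 0.68 [ 0.5518 -0.0332 -0.0019]
```

>>> arm_command(plan=[[[0.015,-0.003,0,0,0,0,0.085],[0.02,-0.002,0,0,0,0,0.085],[0.02,0,0,0,0,0,0.085],[0.02,0,0,0,0,0,0.085],[0.02,0,0,0,0,0,0.085],[0.01,0,0,0,0,0,0.085],[0,0,0,0,0,0,0.085],[0,0,0,0,0,0,0.085]]])

```text
t: 22.65
tool_pos: [0.5583, -0.06, 0.0381]
tool_rot: [1.118, 1.256, -1.112]
contact_force: [0.7, -1.0, 1.5]
opening: 0.0851
```

Run:
```python
from h import *
st();delta([.556,-.067,-.008],6.6)
im,M=snap('wrist','w14'); marks('wrist',M,['head_grip','button_face'])
P=np.array(ctrl.get_obs()['tool_pos']); Rm=R.from_rotvec(ctrl.get_obs()['tool_rot']).as_matrix()
for cam in ['scene','side']:
    im,M=snap(cam,cam+'14');marks(cam,M,['head_grip','button_face'])
```

```text
t 22.65 p [ 0.5583 -0.06    0.0381] R
 [[ 0.01   0.992  0.125]
 [-0.003  0.125 -0.992]
 [-1.     0.009  0.004]] F [ 0.7 -1.   1.5] op 0.0851 q [-2.390e-01  4.600e-02  1.895e+00 -1.000e-03  1.190e+00 -3.640e-01]
tool yaw 7.16 delta [ 0.0461 -0.0036  0.0064] turn x 0.56
turn rotvec deg [ 0.56  0.24 -0.53]
wrist head_grip 0.58 [ 0.556  -0.0637  0.042 ]
wrist button_face 0.46 [ 0.5815 -0.0638  0.0355]
scene head_grip 0.64 [ 0.5579 -0.067   0.0397]
scene button_face 0.35 [ 0.5777 -0.0674  0.0384]
side head_grip 0.8 [ 0.5529 -0.0689  0.0385]
```

View pics/w14.png

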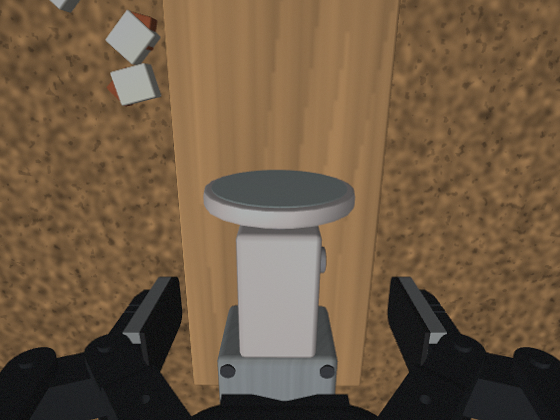

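The head is centred between the pads (block at 238–321, fingers at 180 and 390), the button is at (322,260), and nothing is in the fingers' way.

>>> arm_command(plan=[[[0,-0.002,0.006,-0.3,0,-0.3,0.085],[0.01,0,0,0,0,0,0.085],[0.012,0,0,0,0,0,0.085],[0.012,0,0,0,0,0,0.085],[0.008,0,0,0,0,0,0.085],[0,0,0,0,0,0,0.085],[0,0,0,0,0,0,0.085]]])

```text
t: 23.68
tool_pos: [0.557, -0.0681, -0.0085]
tool_rot: [1.112, 1.262, -1.113]
contact_force: [0.0, 0.3, 1.3]
opening: 0.0847
```

Run:
```python
from h import *
st();delta([.556,-.067,-.010],6.6)
```

```text
t 23.6833 p [ 0.557  -0.0681 -0.0085] R
 [[ 0.004  0.992  0.129]
 [-0.004  0.129 -0.992]
 [-1.     0.004  0.004]] F [0.  0.3 1.3] op 0.0847 q [-0.253  0.115  1.911 -0.003  1.11  -0.381]
tool yaw 7.41 delta [ 0.0015 -0.0009 -0.0012] turn x 0.81
turn rotvec deg [ 0.81  0.26 -0.21]
```

>>> arm_command(plan=[[[0.001,0,0,0.4,0,0,0.03],[0,0,0,0.4,0,0,0.03],[0,0,0,0,0,0,0.03],[0,0,0,0,0,0,0.03],[0,0,0,0,0,0,0.03],[0,0,0,0,0,0,0.03],[0,0,0,0,0,0,0.03],[0,0,0,0,0,0,0.03],[0,0,0,0,0,0,0.03],[0,0,0,0,0,0,0.03]]], squeeze=80)

```text
t: 24.52
tool_pos: [0.5562, -0.0679, -0.0094]
tool_rot: [1.123, 1.256, -1.125]
contact_force: [-0.2, -0.3, -1.3]
opening: 0.0392
```

Run:
```python
from h import *
st();delta([.5445,.0333,-.0085],6.6)
im,M=snap('wrist','w15')
```

```text
t 24.5167 p [ 0.5562 -0.0679 -0.0094] R
 [[ 0.002  0.994  0.113]
 [-0.004  0.114 -0.994]
 [-1.     0.002  0.004]] F [-0.2 -0.3 -1.3] op 0.0392 q [-0.252  0.116  1.912 -0.004  1.11  -0.365]
tool yaw 6.52 delta [-1.400e-03 -1.000e-04 -1.019e-01] turn x -0.08
turn rotvec deg [-0.08  0.24 -0.1 ]
```

View pics/w15.png

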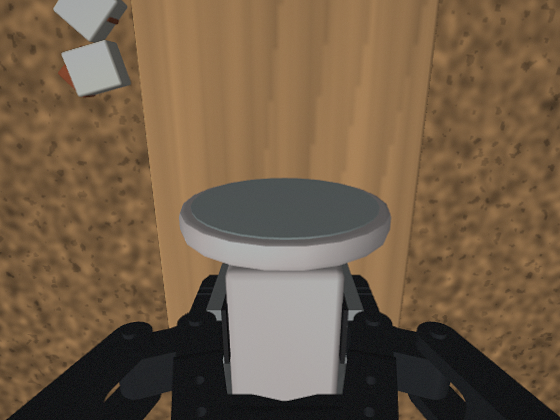

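The pads hold the head block on both flanks with the button covered (opening 0.039, so flush). Now I pull.

>>> arm_command(plan=[[[0,0,-0.005,0,0,0,0.03],[0,0,-0.008,0,0,0,0.03],[0,0,-0.008,0,0,0,0.03],[0,0,-0.008,0,0,0,0.03],[0,0,-0.008,0,0,0,0.03],[0,0,-0.005,0,0,0,0.03]]])

```text
t: 25.07
tool_pos: [0.5521, -0.0308, -0.0094]
tool_rot: [1.117, 1.247, -1.13]
contact_force: [1.3, -4.2, -1.4]
opening: 0.0393
```

Run:
```python
from h import *
st();delta([.5445,.0333,-.0085],6.6)
im,M=snap('scene','s16'); marks('scene',M,['head_grip'])
im,M=snap('side','si16'); marks('side',M,['head_grip'])
```

```text
t 25.0667 p [ 0.5521 -0.0308 -0.0094] R
 [[ 0.004  0.994  0.112]
 [-0.014  0.112 -0.994]
 [-1.     0.002  0.015]] F [ 1.3 -4.2 -1.4] op 0.0393 q [-0.183  0.099  1.931 -0.015  1.105 -0.288]
tool yaw 6.45 delta [-0.0019 -0.0004 -0.0645] turn x -0.15
turn rotvec deg [-0.15  0.85 -0.14]
scene head_grip 0.91 [ 0.5539 -0.0295  0.0412]
side head_grip 0.56 [ 0.5483 -0.026   0.0394]
```

>>> arm_command(plan=[[[0,0,-0.008,0,0.3,0,0.03],[0,0,-0.01,0,0.3,0,0.03],[0,0,-0.01,0,0,0,0.03],[0,0,-0.01,0,0,0,0.03],[0,0,-0.008,0,0,0,0.03],[0,0,-0.008,0,0,0,0.03],[0,0,-0.005,0,0,0,0.03]]])

```text
t: 25.85
tool_pos: [0.5463, 0.0211, -0.0095]
tool_rot: [1.116, 1.246, -1.132]
contact_force: [1.0, -6.9, -0.8]
opening: 0.0395
```

Run:
```python
from h import *
st();delta([.5445,.0333,-.0085],6.6)
im,M=snap('scene','s17'); marks('scene',M,['head_grip'])
im,M=snap('side','si17'); marks('side',M,['head_grip'])
```

```text
t 25.85 p [ 0.5463  0.0211 -0.0095] R
 [[ 0.004  0.994  0.112]
 [-0.016  0.112 -0.994]
 [-1.     0.002  0.017]] F [ 1.  -6.9 -0.8] op 0.0395 q [-0.088  0.086  1.945 -0.018  1.106 -0.193]
tool yaw 6.43 delta [-0.0012 -0.0005 -0.0123] turn x -0.17
turn rotvec deg [-0.18  0.95 -0.12]
scene head_grip 0.67 [0.5467 0.0242 0.0391]
side head_grip 0.81 [0.5454 0.0223 0.0423]
```

>>> arm_command(plan=[[[0,0,-0.006,0,0.3,0,0.03],[0,0,-0.006,0,0.3,0,0.03],[0,0,-0.004,0,0,0,0.03],[0,0,-0.004,0,0,0,0.03]]])

```text
t: 26.38
tool_pos: [0.5452, 0.0307, -0.0094]
tool_rot: [1.109, 1.241, -1.135]
contact_force: [0.6, -21.1, -3.5]
opening: 0.039
```

Run:
```python
from h import *
st();delta([.5445,.0333,-.0085],6.6)
```

```text
t 26.3833 p [ 0.5452  0.0307 -0.0094] R
 [[ 0.004  0.994  0.113]
 [-0.024  0.114 -0.993]
 [-1.     0.001  0.024]] F [  0.6 -21.1  -3.5] op 0.039 q [-0.066  0.085  1.946 -0.027  1.105 -0.168]
tool yaw 6.52 delta [-0.001  -0.0004 -0.0027] turn x -0.08
turn rotvec deg [-0.08  1.4  -0.07]
```

>>> arm_command(plan=[[[0,0,-0.0035,0,0,0,0.03],[0,0,-0.0035,0,0,0,0.03],[0,0,-0.0035,0,0,0,0.03],[0,0,-0.0035,0,0,0,0.03]]])

```text
t: 26.72
tool_pos: [0.5453, 0.0292, -0.0094]
tool_rot: [1.092, 1.221, -1.148]
contact_force: [0.8, -16.8, -1.4]
opening: 0.0394
```

Run:
```python
from h import *
st()
for c in ['scene','side','wrist']:
    im,M=snap(c,c+'18'); marks(c,M,['head_grip','scraper','chip_a','comb_rack','perfume','ring_bowl','mirror_base'])
st()
```

```text
t 26.7167 p [ 0.5453  0.0292 -0.0094] R
 [[ 0.006  0.994  0.111]
 [-0.05   0.111 -0.993]
 [-0.999  0.     0.05 ]] F [  0.8 -16.8  -1.4] op 0.0394 q [-0.054  0.085  1.946 -0.056  1.102 -0.141]
scene head_grip 0.91 [0.5455 0.0364 0.0418]
scene scraper 0.76 [0.5172 0.319  0.0036]
scene comb_rack 0.62 [ 5.159e-01 -3.923e-01 -5.000e-04]
scene perfume 0.87 [ 0.6741 -0.2425  0.0027]
scene ring_bowl 0.78 [0.6791 0.2859 0.0015]
scene mirror_base 0.88 [ 0.5496 -0.0378  0.002 ]
side head_grip 0.91 [0.5477 0.0332 0.0418]
side head_grip 0.74 [ 0.5555 -0.0322 -0.0043]
side head_grip 0.57 [0.4303 0.0587 0.0074]
side scraper 0.63 [ 0.517   0.3172 -0.0028]
side chip_a 0.61 [0.4673 0.0057 0.0028]
side chip_a 0.54 [0.4653 0.0348 0.0027]
side chip_a 0.54 [0.432  0.0562 0.0074]
side ring_bowl 0.72 [6.754e-01 2.800e-01 5.000e-04]
side ring_bowl 0.51 [0.5205 0.3164 0.0304]
side mirror_base 0.97 [ 0.5514 -0.0318 -0.0043]
wrist head_grip 0.58 [0.5426 0.0358 0.0433]
wrist chip_a 0.81 [0.4649 0.0164 0.0056]
wrist chip_a 0.79 [0.4682 0.0386 0.011 ]
wrist chip_a 0.77 [0.4266 0.0578 0.0064]
wrist mirror_base 0.67 [ 0.558  -0.0335 -0.0019]
t 27.9167 p [ 0.5453  0.0292 -0.0094] R
 [[ 0.006  0.994  0.111]
 [-0.05   0.112 -0.993]
 [-0.999  0.     0.05 ]] F [ -0.9 -16.   -1. ] op 0.0394 q [-0.054  0.085  1.946 -0.055  1.102 -0.141]
```

```bash
python3 -c "
from h import *
finish_job(); st()"
```

```text
the job is handed in; nothing more can be done
the job is handed in; nothing more can be done
```

I wiped all three chips off the board in one sweep and stood the scraper back on the shelf. Then I gripped the mirror head with the button pressed in, pulled it to the second stop, and handed the job in still holding it, at about 28 s of the 67 s.

**Last checks**
- **Mirror:** the networks put the head about 0.10 m out from home. The push along the pull direction held steady at 16–17 N over the last 1.2 s, well above the spring. The finger opening of 39 mm on the 40 mm block means the button is about flush.
- **Chips:** all three were clear of the board on the shelf when I looked after the wipe, and the networks found them in the same places at the end. One chip's height read 11 mm from the wrist camera, against 3 mm from the side camera (5.5 mm when flat), so the cameras disagree on whether it lies quite flat.
- **Scraper and bystanders:** the scraper read upright on the shelf at about (0.517, 0.319). The comb rack, perfume bottle and ring bowl read within about 4 mm of their starting positions, which is within the networks' error.

**What disagreed or went wrong**
- **Fingertip offset:** in the images the real fingertips sit about 37–50 mm behind the reported TCP. My first grasp therefore closed in the air above the scraper. I then lowered the gripper, and later placed it at the mirror head by the finger positions in the images.
- **Tool tilt:** the tool tilted about 3° while pulling against the end stop, but it stayed steady there.

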